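# Put the findings tin away under a push-latch cover

## Task

Put the small round metal tin away in the bead organiser without picking anything up: press the organiser's cover down until its push latch lets go and let it pop up, push the tin off the front shelf into the open compartment with your fingertips, then press the cover down again until it latches flush. Press gently, never lift the tin, and leave the spool on the shelf and the other things on the table where they are.

Things in the scene. Friction and masses are not known exactly. Their poses are not given: they have to be found in the camera images.
- organiser: White bead organiser, fixed, 190 (x) x 180 (y) x 68 mm high. Origin: centre of its underside, under the shelf's back edge; x points from its front (robot side) to its back, y left, z up. Front half (x -95 to 0): cork-lined shelf at height 68, 10 high rail along each side, front and back edges open. Behind it an open compartment, x 0 to 82, y -85 to 85, floor at height 6, under the cover.
- cover (a joint): Cover angle, rad. 0: latched, flush with the shelf; -0.10: pressed in to its stop (8 mm down at the front edge); 0.9: popped up. Push-push latch: pressing it past -0.065 and letting go either frees the shut cover, which springs up to 0.9 within 1 s, or latches the raised one at 0. A shorter press changes nothing. Spring 0.15 N m shut (4 N at 40 mm from the hinge), 0.07 N m when up.
- cover_hinge (a point): Middle of the cover's hinge line, level with the top of the shut cover: organiser x 80, y 0, height 68 mm; does not move. The cover is a flat grey plastic plate, 166 wide x 76 long x 5 mm thick, lying 2 to 78 mm in front of the hinge line (towards the robot), flush with the shelf; the hinge is at its back and its front edge swings up and back.
- cover_edge (a point): Middle of the cover's front edge, on its upper face, 78 mm from the hinge line (2 mm behind the shelf's back edge when shut). Moves with the cover; about 60 mm higher and 30 mm farther back when it is fully popped up.
- cover_spot (a point): Centre of the black disc printed on the cover, on its upper face, 45 mm from the hinge line. Moves with the cover.
- tin_center (a point): Centre (half-way up) of the loose round aluminium tin, 40 diameter x 18 mm high, 30 to 65 g, standing flat on the front shelf (centre at height 77 mm).
- spool: Small loose spool of copper wire with white flanges, 26 diameter x 22 mm high, standing on the shelf near its left rail. Origin: centre of its underside. Stays where it is.
- pliers: Loose pliers with red grips lying on the table left of the organiser, about 140 long x 68 wide x 12 mm high. Origin on the table near their pivot. Bystander.
- cutters: Loose pliers-shaped wire cutters with blue grips lying on the table behind and left, same size. Origin on the table near their pivot. Bystander.
- jar: Loose closed green glass jar, 48 diameter x 60 mm high, standing right of the organiser. Origin: centre of its underside. Bystander.
- spool2: Loose spool of brass wire, 26 diameter x 22 mm high, standing on the table right of the organiser. Origin: centre of its underside. Bystander.
Things that resemble listed ones, but are neither listed nor needed, are in the scene too. Of the things shaped like the part that bears tin_center, the aluminium one is meant.

How it is judged:
By the outcome, as a careful person would: the job done as asked, in the order asked, and still so for the second after the job is handed in, with the robot touching nothing.
It also fails if it takes over 58 s, if anything falls off the work surface, if the arm or the gripper's body presses on something with over 40 N, if the wrist force passes 120 N, or if a joint passes its speed limit or range.

## Robot

A 7-joint arm with a two-finger parallel gripper is mounted at the origin on the work surface. World frame = base frame: x ahead of the robot, y to its left, z up, the work surface at z = 0. Lengths are in m, angles in rad, forces in N, time in s.
With the tool pointing down it reaches from about 0.425 to 0.925 m from the base axis. Payload 6.8 kg.
Tool frame: the origin (TCP) lies on the front face of the gripper's body, between the roots of the fingers; the fingertips stand 73 mm ahead of it and the grasp point (between the pads) lies 54 mm ahead of it; z points along the fingers, y is the line along which they close (so a half turn about z gives the same grasp; the last joint's range is limited). The gripper opens to 85 mm and grips with 20 to 120 N. Pads are 22 mm wide; open, the fingers measure 114 mm over their backs; the gripper's body (76 mm by 85 mm) begins 54 mm behind the grasp point. The pads swing forward as they close: fully open they stand 13 mm farther back than shut.
Start: joints at [1.208, 0.477, 0.022, 1.555, -0.011, 1.109, -0.083], TCP at [0.17, -0.653, 0.304] pointing down, gripper open.
Joint ranges: [-2.96, 2.96], [-0.34, 2.1], [-1.41, 1.46], [0.24, 2.44], [-1.37, 4.51], [0.17, 1.92], [-2.96, 2.96]. Speed limits (rad/s): [2.39, 2.39, 3.14, 3.14, 3.14, 3.14, 3.14].

## Interface

Orientations are given as a unit quaternion [w, x, y, z].
In Python, from station import bot, optics gives the robot as it stands.
- The arm moves only by the tool drive_tool, never from a script. Its argument "deltas" is a list of rows, each an object with "gripper": the closure in counts, from 0 (fully open) to 255 (shut); "offset": the shift along the tool's x, y, z in units of 1000 mm (1.0 is 1000 mm), a list of three; "angular": the turn, a rotation vector about the tool's x, y, z in units of 45 degrees (1.0 is 45 degrees), a list of three. In form: [{"gripper": gripper, "offset": [dx, dy, dz], "angular": [rx, ry, rz]}, ...]. A call has 1 to 5 rows; each row is the pose to reach, as a shift and turn from the pose commanded when the call began, along the tool's axes at that moment; what a row does not reach only later rows make up. A row lasts 1/10 s, in which the tool goes at most 50 mm and 8.59 degrees, less where a joint would pass 70% of its speed; a pose out of reach is approached as far as the arm can. A call with a number of a shift or a turn outside -1 to 1 is refused whole. A call with a gripper value outside its range is refused whole. The fingers move at their own pace and stop on an object; "grip_force" is the grip in N (left out, the last holds). Time passes only in rows, so rows that repeat a pose let the fingers close. It gives the time, the measured TCP pose, the force, the opening and the grip force at its end, in the units of the state.
- bot.get_obs(): the state, without advancing time (a new reading comes with each control period).
- optics.read_camera(name): name is "side" or "top"; returns the picture (480x640x3 uint8, blue, green, red); there is no depth.
- optics.camera_model(name): a dict with "fx", "fy", "cx", "cy" (pixels), "dist" ([k1, k2, p1, p2, k3] as OpenCV has them; the pictures are not rectified), "cam_to_world" (4x4, takes a point from camera to world coordinates). Camera axes: x right, y up, looking along -z (the intrinsics and any distortion apply to the point x, -y, -z); pixel columns grow to the right and rows downward; lengths in m; the calibration is good to about 2 mm. A picture is of the moment at which its call begins. camera_model takes no time and is no camera call.
- bot.hand_in(): hands the job in; it is judged then, once.
The state is a dict: "t": time; "q": joint angles; "joint_vel": joint speeds; "joint_torque": joint torques, N m; "eef_pos": TCP position; "tool_rot": TCP orientation; "contact_force": force on the tool from outside, world axes, zero at the start; "torque": the same for the moment, N m; "gripper_width": opening from 0.0 (shut) to 1.0 (fully open); "grasp_force": force on a finger pad.
Only numpy, scipy, OpenCV 4.12 (cv2) and the standard library are available. Lean on these libraries where they do the work, as an engineer would, in place of code of your own. Each camera call takes 0.05 s, during which the arm holds its last target. There are 200 camera calls.

## Working session

There is one attempt and no reset: what is moved stays moved. The work goes in short steps, Python scripts to look and compute and a tool call to move; the robot and the scene stay as the last step left them, time stands still between calls to the robot, and variables do not carry over. Pictures are saved under pics/ and viewed, at most 10 in all, crops included, and the job is handed in when it is done.

Besides the shell and the picture viewer there is one more tool, called after "Emit:" by a JSON object that holds its "api" and its "payload", one argument or row to a line. drive_tool: Moves the arm, as the interface text tells. Its arguments: {"type":"object","properties":{"deltas":{"type":"array"},"grip_force":{"type":"number"}},"required":["deltas"]}

```bash
mkdir -p pics; ls; cat > h.py <<'E'
import numpy as np, cv2
from station import bot, optics
def ray(name,uv):
    m=optics.camera_model(name); K=np.array([[m['fx'],0,m['cx']],[0,m['fy'],m['cy']],[0,0,1]])
    p=cv2.undistortPoints(np.array([[uv]],float),K,np.array(m['dist']))[0,0]
    T=np.array(m['cam_to_world']); return T[:3,3],T[:3,:3]@np.array([p[0],-p[1],-1])
def onz(name,uv,z):
    o,d=ray(name,uv); return o+d*(z-o[2])/d[2]
def tri(uv1,uv2):
    o1,d1=ray('top',uv1);o2,d2=ray('side',uv2)
    s=np.linalg.lstsq(np.stack([d1,-d2],1),o2-o1,rcond=None)[0]
    a,b=o1+s[0]*d1,o2+s[1]*d2; return (a+b)/2,np.linalg.norm(a-b)
def pix(name,P):
    m=optics.camera_model(name); K=np.array([[m['fx'],0,m['cx']],[0,m['fy'],m['cy']],[0,0,1]])
    T=np.array(m['cam_to_world']); c=(np.atleast_2d(P)-T[:3,3])@T[:3,:3]
    return cv2.projectPoints(c*[1,-1,-1],np.zeros(3),np.zeros(3),K,np.array(m['dist']))[0][:,0]
E
python3 - <<'E'
from h import *
for n in ('top','side'):
    cv2.imwrite(f'pics/{n}0.png',optics.read_camera(n)); print(n,np.round(optics.camera_model(n)['cam_to_world'],3).tolist())
print(bot.get_obs())
E
```

```text
pics
top [[0.024, 0.987, -0.156, 0.361], [-0.999, 0.027, 0.019, 0.041], [0.023, 0.156, 0.988, 1.206], [0.0, 0.0, 0.0, 1.0]]
side [[0.934, 0.258, -0.245, 0.255], [-0.356, 0.685, -0.635, -0.675], [0.004, 0.681, 0.732, 0.881], [0.0, 0.0, 0.0, 1.0]]
{'t': 0.1, 'q': array([ 1.20786784,  0.47774657,  0.02233851,  1.5563303 , -0.01149069,
        1.10929785, -0.08310477]), 'joint_vel': array([-0.00112972, -0.00319213,  0.00023196, -0.00238413, -0.00046038,
        0.00119243, -0.00033362]), 'joint_torque': array([ 4.22962534e-03, -5.97761786e+01,  1.61360197e+00, -2.81958926e+01,
        1.28467727e-02,  4.99698421e-03, -1.33044858e-05]), 'eef_pos': array([ 0.17005064, -0.65281082,  0.30301263]), 'tool_rot': array([-8.09709491e-04,  9.91891960e-01,  1.27081296e-01, -1.67929946e-04]), 'contact_force': array([-0.24327272, -0.16945088, -0.45503232]), 'torque': array([ 0.03798237,  0.00086915, -0.03938745]), 'grasp_force': 0.0, 'gripper_width': 1.0050752614399368}
```

View pics/top0.png

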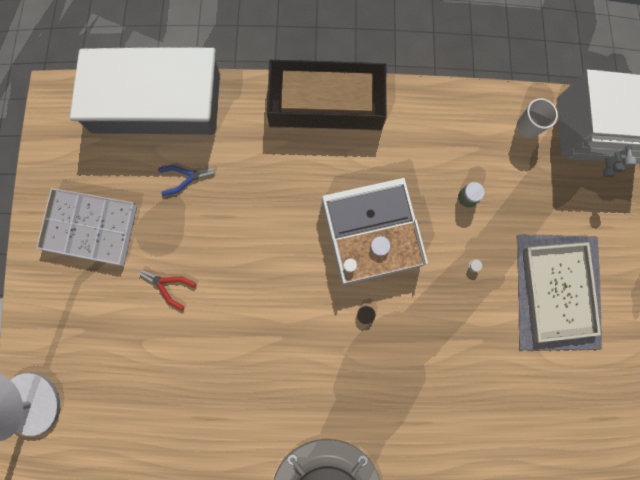

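View pics/side0.png

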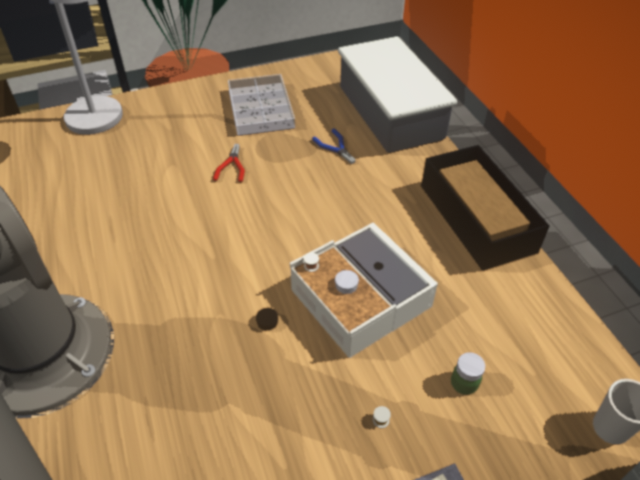

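The organiser is at about (375,230) in the top view. Things that could be taken for the tin:
- aluminium tin on the shelf, top (381,246), side (346,281)
- dark tin on the table, top (366,315)
- white-flanged spool, top (350,265)
- jar lid, top (473,191)
- brass spool, top (475,266)

By the description it's the one at (381,246). I'll check that in a close crop.

```bash
python3 - <<'E'
from h import *
t=cv2.imread('pics/top0.png'); s=cv2.imread('pics/side0.png')
c=np.hstack([cv2.resize(t[175:290,315:435],(400,383),interpolation=cv2.INTER_CUBIC),cv2.resize(s[220:355,285:440],(400,383*1),interpolation=cv2.INTER_CUBIC)])
cv2.imwrite('pics/crop0.png',c)
hsv=cv2.cvtColor(t,cv2.COLOR_BGR2HSV)
# cork -> bluish lid
roi=np.zeros(t.shape[:2],np.uint8); roi[225:265,360:405]=1
m=((hsv[...,1]<60)&(hsv[...,2]>120)&(roi>0)).astype(np.uint8)
def comps(m,a=15):
    n,l,st,ce=cv2.connectedComponentsWithStats(m)
    for i in range(1,n):
        if st[i,4]>a: print(st[i].tolist(),ce[i].round(2))
comps(m)
print('disc'); g=cv2.cvtColor(t,cv2.COLOR_BGR2GRAY); roi[:]=0; roi[200:225,358:384]=1
comps(((g<50)&(roi>0)).astype(np.uint8),5)
gs=cv2.cvtColor(s,cv2.COLOR_BGR2GRAY); roi[:]=0; roi[255:278,368:390]=1
comps(((gs<60)&(roi>0)).astype(np.uint8),5)
print('cover'); roi[:]=0; roi[175:240,320:420]=1
m=((hsv[...,1]<70)&(g<105)&(roi>0)).astype(np.uint8); comps(m,50)
c=max(cv2.findContours(m,0,2)[0],key=cv2.contourArea); r=cv2.minAreaRect(c); print(r, cv2.boxPoints(r).tolist())
E
```

```text
[360, 225, 42, 10, 99] [378.66 228.95]
[371, 236, 20, 20, 315] [380.33 245.33]
disc
[375, 263, 8, 6, 38] [378.05 265.58]
cover
[322, 204, 10, 36, 51] [326.14 221.55]
[366, 209, 9, 9, 69] [369.99 213.12]
[338, 217, 70, 18, 198] [371.99 225.3 ]
((372.53729248046875, 225.16293334960938), (2.841015577316284, 70.83042907714844), 77.125) [[337.6959533691406, 231.66952514648438], [406.7455749511719, 215.88674926757812], [407.3786315917969, 218.65634155273438], [338.3290100097656, 234.43911743164062]]
```

View pics/crop0.png

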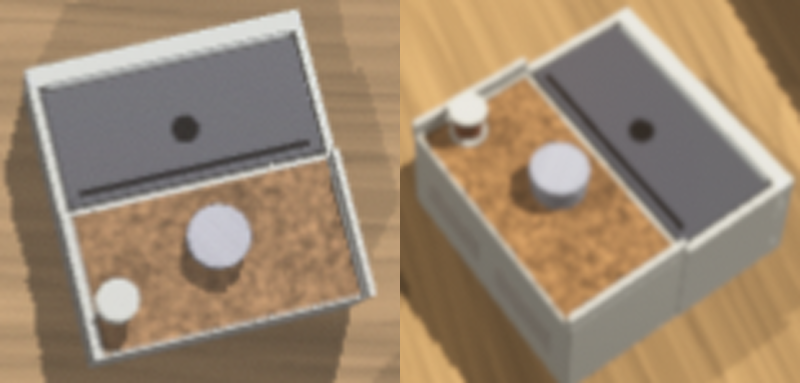

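The crop confirms a bright aluminium tin on the cork, with the spool to its left near the rail and the black disc on the shut grey cover. Next I'll compute positions.

```bash
python3 - <<'E'
from h import *
print('disc',tri((369.99,213.12),(378.05,265.58)),onz('top',(369.99,213.12),.068))
print('tin',onz('top',(380.33,245.33),.086), onz('side',(346.0,279.5),.086))
C=lambda x,y:(315+(x+.5)*.3-.5,175+(y+.5)*115/383-.5)
a=onz('top',C(80,193),.068);b=onz('top',C(310,143),.068);d=onz('top',(369.99,213.12),.068)
print('stripe',a,b,np.linalg.norm(a-b))
u=(a-b)[:2];u/=np.linalg.norm(u);yaw=np.arctan2(-u[0],u[1]);print('yaw',yaw,np.degrees(yaw))
# outer back corners, z~.068
for p in [(28,72),(298,12),(335,152),(375,295),(92,362)]: print(p,onz('top',C(*p),.068)[:2])
ex=np.array([np.cos(yaw),np.sin(yaw)]);ey=np.array([-ex[1],ex[0]])
O=d[:2]-.035*ex;print('O',O)
for n,z,p in [('tin',.086,('top',(380.33,245.33))),('tinS',.086,('side',(346.,279.5))),('spool',.09,('top',C(118,300))),('stripeA',.068,('top',C(80,193))),('stripeB',.068,('top',C(310,143))),('BL',.068,('top',C(28,72))),('BR',.068,('top',C(298,12)))]:
    w=onz(p[0],p[1],z)[:2]-O; print(n,(w@ex).round(4),(w@ey).round(4))
print('blacktin',onz('top',(366,315),.02),'jar',onz('top',(473,191),.06))
from scipy.spatial.transform import Rotation as R
q=bot.get_obs()['tool_rot'];print(R.from_quat(q,scalar_first=True).as_matrix().round(4))
E
```

```text
disc (array([ 0.59459566, -0.07709167,  0.06791157]), np.float64(0.001981035736159013)) [ 0.59359698 -0.07682069  0.068     ]
tin [ 0.5231458  -0.09698299  0.086     ] [ 0.52390662 -0.09929949  0.086     ]
stripe [ 0.55023216 -0.01163014  0.068     ] [ 0.58638979 -0.15676425  0.068     ] 0.1495703386705245
yaw 0.24416208041604406 13.989456724973136
(28, 72) [0.62695688 0.0227893 ]
(298, 12) [ 0.67179958 -0.1492705 ]
(335, 152) [ 0.58106229 -0.17276013]
(375, 295) [ 0.49058796 -0.19801169]
(92, 362) [ 0.44454703 -0.02117044]
O [ 0.55963507 -0.08528171]
tin -0.0382 -0.0025
tinS -0.0381 -0.005
spool -0.064 0.0677
stripeA 0.0087 0.0737
stripeB 0.0087 -0.0758
BL 0.0915 0.0886
BR 0.0934 -0.0892
blacktin [ 0.38154758 -0.07592696  0.02      ] jar [ 0.65108995 -0.30192518  0.06      ]
[[ 9.677e-01  2.521e-01 -5.000e-04]
 [ 2.521e-01 -9.677e-01  1.600e-03]
 [-1.000e-04 -1.600e-03 -1.000e+00]]
```

Emit:
{"api": "drive_tool", "payload": {
  "deltas": [
    {"gripper": 255, "offset": [0.545, -0.451, 0], "angular": [0, 0, 0]},
    {"gripper": 255, "offset": [0.545, -0.451, 0], "angular": [0, 0, 0]},
    {"gripper": 255, "offset": [0.545, -0.451, 0], "angular": [0, 0, 0]},
    {"gripper": 255, "offset": [0.545, -0.451, 0], "angular": [0, 0, 0]},
    {"gripper": 255, "offset": [0.545, -0.451, 0], "angular": [0, 0, 0]}
  ],
  "grip_force": 20
}}

```text
t: 0.6
eef_pos: [0.3171, -0.4485, 0.3036]
tool_rot: [-0.0, 0.992, 0.127, -0.0]
contact_force: [0.6, -0.1, -0.4]
gripper_width: 0.146
grasp_force: 0.0
```

Emit:
{"api": "drive_tool", "payload": {
  "deltas": [
    {"gripper": 255, "offset": [0.351, -0.29, 0.06], "angular": [0, 0, 0]},
    {"gripper": 255, "offset": [0.351, -0.29, 0.06], "angular": [0, 0, 0]},
    {"gripper": 255, "offset": [0.351, -0.29, 0.06], "angular": [0, 0, 0]},
    {"gripper": 255, "offset": [0.351, -0.29, 0.06], "angular": [0, 0, 0]},
    {"gripper": 255, "offset": [0.351, -0.29, 0.06], "angular": [0, 0, 0]}
  ]
}}

```text
t: 1.1
eef_pos: [0.4621, -0.2477, 0.2709]
tool_rot: [0.0, 0.992, 0.127, -0.0]
contact_force: [0.7, -1.2, 0.8]
gripper_width: 0.002
grasp_force: 0.0
```

Emit:
{"api": "drive_tool", "payload": {
  "deltas": [
    {"gripper": 255, "offset": [0.16, -0.133, 0.06], "angular": [0, 0, 0]},
    {"gripper": 255, "offset": [0.16, -0.133, 0.06], "angular": [0, 0, 0]},
    {"gripper": 255, "offset": [0.16, -0.133, 0.06], "angular": [0, 0, 0]},
    {"gripper": 255, "offset": [0.16, -0.133, 0.06], "angular": [0, 0, 0]},
    {"gripper": 255, "offset": [0.16, -0.133, 0.06], "angular": [0, 0, 0]}
  ]
}}

```text
t: 1.6
eef_pos: [0.5844, -0.0743, 0.2097]
tool_rot: [-0.002, 0.991, 0.13, -0.0]
contact_force: [0.1, -0.2, -0.1]
gripper_width: -0.0
grasp_force: 0.0
```

```bash
python3 - <<'E'
from h import *
s=optics.read_camera('side');t=optics.read_camera('top')
cv2.imwrite('pics/c1.png',np.hstack([cv2.resize(t[160:300,300:450],(400,373),interpolation=2),cv2.resize(s[170:360,250:450],(400,373),interpolation=2)]))
o=bot.get_obs();print(o['eef_pos'],o['contact_force'])
E
```

```text
[ 0.58338081 -0.07707329  0.21000732] [ 0.30873694 -0.60610705 -0.59698158]
```

View pics/c1.png

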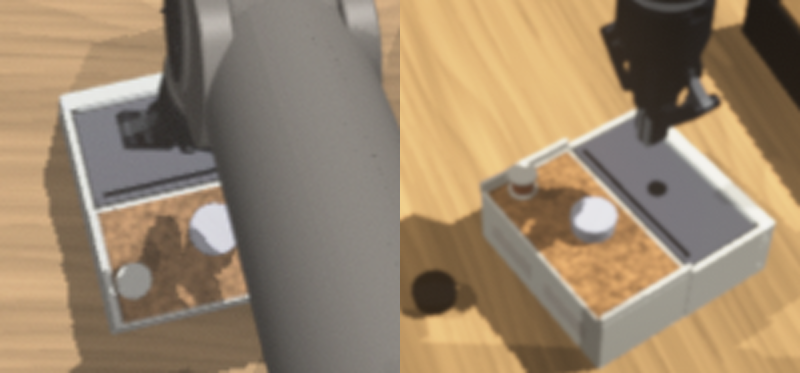

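The shut fingertips are above the cover in front of the disc, and the tin and spool haven't moved. Next I'll descend.

Emit:
{"api": "drive_tool", "payload": {
  "deltas": [
    {"gripper": 255, "offset": [0, -0.002, 0.04], "angular": [0, 0, 0]},
    {"gripper": 255, "offset": [0, -0.002, 0.06], "angular": [0, 0, 0]},
    {"gripper": 255, "offset": [0, -0.002, 0.063], "angular": [0, 0, 0]},
    {"gripper": 255, "offset": [0, -0.002, 0.065], "angular": [0, 0, 0]},
    {"gripper": 255, "offset": [0, -0.002, 0.065], "angular": [0, 0, 0]}
  ]
}}

```text
t: 2.2
eef_pos: [0.5827, -0.0796, 0.1474]
tool_rot: [0.0, 0.992, 0.126, 0.001]
contact_force: [0.3, 0.6, -1.6]
gripper_width: -0.002
grasp_force: 0.0
```

Emit:
{"api": "drive_tool", "payload": {
  "deltas": [
    {"gripper": 255, "offset": [0, 0, 0.001], "angular": [0, 0, 0]},
    {"gripper": 255, "offset": [0, 0, 0.002], "angular": [0, 0, 0]},
    {"gripper": 255, "offset": [0, 0, 0.003], "angular": [0, 0, 0]},
    {"gripper": 255, "offset": [0, 0, 0.004], "angular": [0, 0, 0]},
    {"gripper": 255, "offset": [0, 0, 0.004], "angular": [0, 0, 0]}
  ]
}}

```text
t: 2.7
eef_pos: [0.5822, -0.0785, 0.1422]
tool_rot: [-0.0, 0.992, 0.127, -0.0]
contact_force: [-0.0, 0.6, -0.8]
gripper_width: -0.003
grasp_force: 0.0
```

Emit:
{"api": "drive_tool", "payload": {
  "deltas": [
    {"gripper": 255, "offset": [0, 0, 0.001], "angular": [0, 0, 0]},
    {"gripper": 255, "offset": [0, 0, 0.002], "angular": [0, 0, 0]},
    {"gripper": 255, "offset": [0, 0, 0.003], "angular": [0, 0, 0]},
    {"gripper": 255, "offset": [0, 0, 0.004], "angular": [0, 0, 0]},
    {"gripper": 255, "offset": [0, 0, 0.004], "angular": [0, 0, 0]}
  ]
}}

```text
t: 3.2
eef_pos: [0.5823, -0.0786, 0.1382]
tool_rot: [0.0, 0.992, 0.127, 0.0]
contact_force: [-0.4, 0.3, 2.5]
gripper_width: 0.001
grasp_force: 1.4
```

Emit:
{"api": "drive_tool", "payload": {
  "deltas": [
    {"gripper": 255, "offset": [0, 0, 0.001], "angular": [0, 0, 0]},
    {"gripper": 255, "offset": [0, 0, 0.001], "angular": [0, 0, 0]},
    {"gripper": 255, "offset": [0, 0, 0.001], "angular": [0, 0, 0]}
  ]
}}

```text
t: 3.5
eef_pos: [0.5823, -0.0785, 0.1373]
tool_rot: [0.0, 0.992, 0.127, 0.0]
contact_force: [-1.1, -0.8, 3.5]
gripper_width: 0.002
grasp_force: 1.5
```

Emit:
{"api": "drive_tool", "payload": {
  "deltas": [
    {"gripper": 255, "offset": [0, 0, 0.001], "angular": [0, 0, 0]},
    {"gripper": 255, "offset": [0, 0, 0.001], "angular": [0, 0, 0]}
  ]
}}

```text
t: 3.7
eef_pos: [0.5823, -0.0785, 0.1361]
tool_rot: [-0.0, 0.992, 0.127, 0.0]
contact_force: [-0.4, 0.6, 3.3]
gripper_width: -0.002
grasp_force: 1.5
```

Emit:
{"api": "drive_tool", "payload": {
  "deltas": [
    {"gripper": 255, "offset": [0, 0, 0.001], "angular": [0, 0, 0]},
    {"gripper": 255, "offset": [0, 0, 0.001], "angular": [0, 0, 0]}
  ]
}}

```text
t: 3.9
eef_pos: [0.5824, -0.0785, 0.1355]
tool_rot: [0.0, 0.992, 0.127, 0.0]
contact_force: [-2.1, -0.5, 5.4]
gripper_width: -0.002
grasp_force: 3.0
```

Emit:
{"api": "drive_tool", "payload": {
  "deltas": [
    {"gripper": 255, "offset": [0, 0, 0.001], "angular": [0, 0, 0]},
    {"gripper": 255, "offset": [0, 0, 0.001], "angular": [0, 0, 0]}
  ]
}}

```text
t: 4.1
eef_pos: [0.5824, -0.0785, 0.1351]
tool_rot: [0.0, 0.992, 0.127, 0.0]
contact_force: [-4.3, 0.2, 12.5]
gripper_width: 0.001
grasp_force: 6.0
```

The cover is on its stop. Now I'll let go, straight up and then forward.

Emit:
{"api": "drive_tool", "payload": {
  "deltas": [
    {"gripper": 255, "offset": [0, 0, -0.05], "angular": [0, 0, 0]},
    {"gripper": 255, "offset": [-0.02, 0, -0.09], "angular": [0, 0, 0]},
    {"gripper": 255, "offset": [-0.06, 0, -0.1], "angular": [0, 0, 0]},
    {"gripper": 255, "offset": [-0.1, 0, -0.1], "angular": [0, 0, 0]},
    {"gripper": 190, "offset": [-0.1, 0, -0.1], "angular": [0, 0, 0]}
  ]
}}

```text
t: 4.6
eef_pos: [0.4804, -0.1057, 0.2337]
tool_rot: [0.001, 0.992, 0.125, -0.002]
contact_force: [1.1, -0.2, 0.1]
gripper_width: 0.156
grasp_force: 0.0
```

Emit:
{"api": "drive_tool", "payload": {
  "deltas": [
    {"gripper": 190, "offset": [0, 0, 0], "angular": [0, 0, 0]},
    {"gripper": 190, "offset": [0, 0, 0], "angular": [0, 0, 0]},
    {"gripper": 190, "offset": [0, 0, 0], "angular": [0, 0, 0]}
  ]
}}

```text
t: 4.9
eef_pos: [0.4866, -0.1032, 0.2341]
tool_rot: [-0.0, 0.992, 0.128, 0.0]
contact_force: [-0.0, 0.8, -0.1]
gripper_width: 0.257
grasp_force: 0.0
```

```bash
python3 - <<'E'
from h import *
s=optics.read_camera('side');t=optics.read_camera('top')
cv2.imwrite('pics/c2.png',np.hstack([cv2.resize(t[160:300,300:450],(400,373),interpolation=2),cv2.resize(s[170:360,250:450],(400,373),interpolation=2)]))
o=bot.get_obs();print(o['t'],o['eef_pos'],o['contact_force'],o['gripper_width'])
E
```

```text
5.0 [ 0.48632056 -0.10329398  0.23399134] [0.1305279  0.21192159 0.35728378] 0.2563036435965329
```

View pics/c2.png

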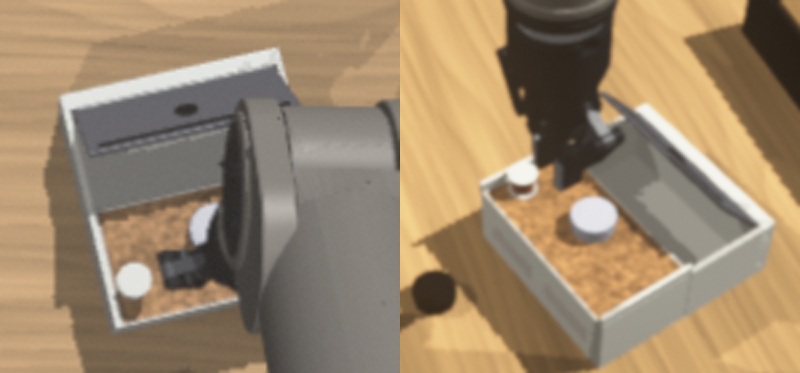

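The cover has popped up, and the tin at crop (593,218) and the spool at (522,180) are where they were. I'll lower the slightly opened fingers in front of the tin.

Emit:
{"api": "drive_tool", "payload": {
  "deltas": [
    {"gripper": 190, "offset": [-0.005, 0.004, 0.04], "angular": [0, 0, 0]},
    {"gripper": 190, "offset": [-0.005, 0.004, 0.075], "angular": [0, 0, 0]},
    {"gripper": 190, "offset": [-0.005, 0.004, 0.084], "angular": [0, 0, 0]},
    {"gripper": 190, "offset": [-0.005, 0.004, 0.088], "angular": [0, 0, 0]},
    {"gripper": 190, "offset": [-0.005, 0.004, 0.088], "angular": [0, 0, 0]}
  ]
}}

```text
t: 5.5
eef_pos: [0.4824, -0.1087, 0.1467]
tool_rot: [-0.0, 0.992, 0.127, 0.0]
contact_force: [0.1, 0.6, 0.7]
gripper_width: 0.255
grasp_force: 0.0
```

```bash
python3 - <<'E'
from h import *
s=optics.read_camera('side')
cv2.imwrite('pics/c3.png',cv2.resize(s[210:360,270:450],(720,600),interpolation=2))
o=bot.get_obs();print(o['t'],o['eef_pos'],o['contact_force'],o['gripper_width'])
E
```

```text
5.55 [ 0.4827194  -0.10874355  0.14727028] [0.32343687 0.17880514 0.63221367] 0.2559001717148097
```

View pics/c3.png

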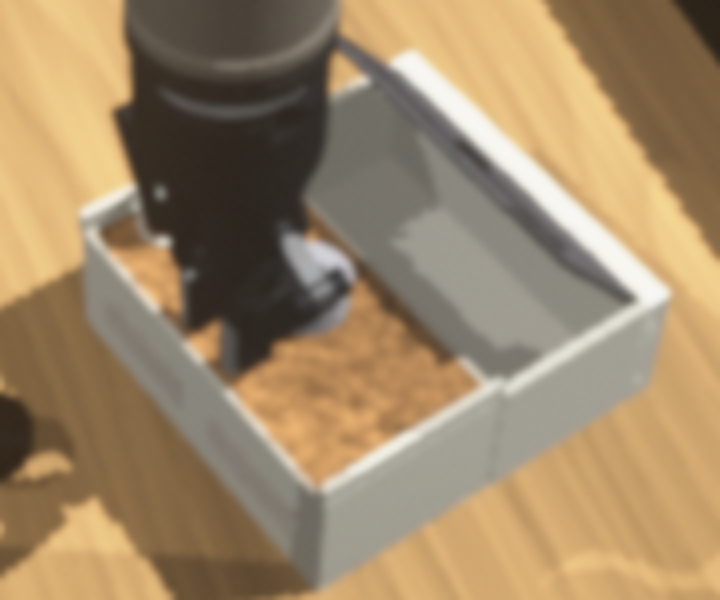

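The fingers stand on the robot side of the tin, clear of it. Now I'll push slowly.

Emit:
{"api": "drive_tool", "payload": {
  "deltas": [
    {"gripper": 190, "offset": [0.004, 0, 0.002], "angular": [0, 0, 0]},
    {"gripper": 190, "offset": [0.008, 0, 0.002], "angular": [0, 0, 0]},
    {"gripper": 190, "offset": [0.012, 0, 0.002], "angular": [0, 0, 0]},
    {"gripper": 190, "offset": [0.016, 0, 0.002], "angular": [0, 0, 0]},
    {"gripper": 190, "offset": [0.02, 0, 0.002], "angular": [0, 0, 0]}
  ]
}}

```text
t: 6.05
eef_pos: [0.5013, -0.1037, 0.1444]
tool_rot: [0.0, 0.992, 0.127, -0.0]
contact_force: [-1.8, 0.3, 0.8]
gripper_width: 0.254
grasp_force: 0.6
```

Emit:
{"api": "drive_tool", "payload": {
  "deltas": [
    {"gripper": 190, "offset": [0.004, 0, 0], "angular": [0, 0, 0]},
    {"gripper": 190, "offset": [0.008, 0, 0], "angular": [0, 0, 0]},
    {"gripper": 190, "offset": [0.012, 0, 0], "angular": [0, 0, 0]},
    {"gripper": 190, "offset": [0.016, 0, 0], "angular": [0, 0, 0]},
    {"gripper": 190, "offset": [0.02, 0, 0], "angular": [0, 0, 0]}
  ]
}}

```text
t: 6.55
eef_pos: [0.5207, -0.0988, 0.1442]
tool_rot: [0.0, 0.992, 0.127, -0.0]
contact_force: [-2.2, 0.3, 1.6]
gripper_width: 0.251
grasp_force: 0.7
```

Emit:
{"api": "drive_tool", "payload": {
  "deltas": [
    {"gripper": 190, "offset": [0.004, 0, 0], "angular": [0, 0, 0]},
    {"gripper": 190, "offset": [0.008, 0, 0], "angular": [0, 0, 0]},
    {"gripper": 190, "offset": [0.012, 0, 0], "angular": [0, 0, 0]},
    {"gripper": 190, "offset": [0.015, 0, 0], "angular": [0, 0, 0]},
    {"gripper": 190, "offset": [0.015, 0, 0], "angular": [0, 0, 0]}
  ]
}}

```text
t: 7.05
eef_pos: [0.5355, -0.0948, 0.1443]
tool_rot: [-0.0, 0.992, 0.127, 0.0]
contact_force: [-0.4, -0.4, 0.6]
gripper_width: 0.255
grasp_force: 0.1
```

```bash
python3 - <<'E'
from h import *
s=optics.read_camera('side')
cv2.imwrite('pics/c4.png',cv2.resize(s[210:360,270:450],(720,600),interpolation=2))
o=bot.get_obs();print(o['t'],o['eef_pos'],o['contact_force'],o['gripper_width'])
E
```

```text
7.1 [ 0.53528544 -0.09486087  0.14424477] [-0.09322005  0.69684116  0.33254433] 0.2547436257261544
```

View pics/c4.png

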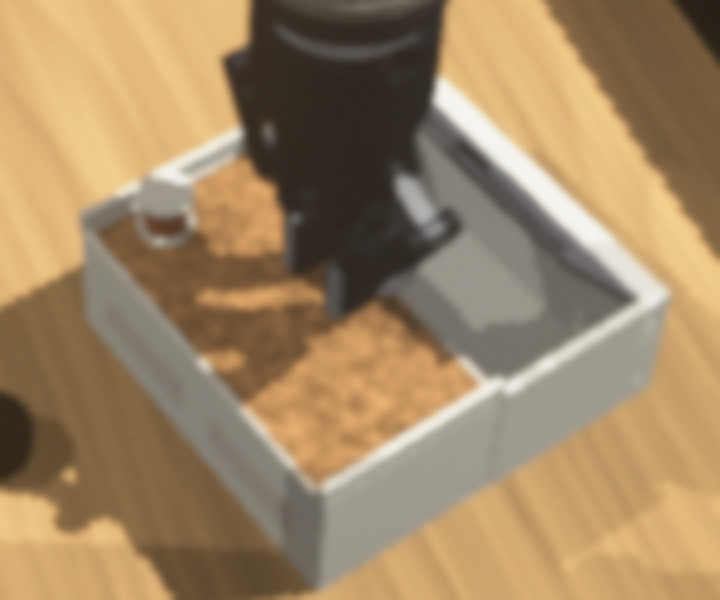

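Part of the tin is still visible next to the finger at about (410,195), at the edge. I'll push a few millimetres more.

Emit:
{"api": "drive_tool", "payload": {
  "deltas": [
    {"gripper": 190, "offset": [0.003, 0, 0], "angular": [0, 0, 0]},
    {"gripper": 190, "offset": [0.006, 0, 0], "angular": [0, 0, 0]},
    {"gripper": 190, "offset": [0.008, 0, 0], "angular": [0, 0, 0]},
    {"gripper": 190, "offset": [0.009, 0, 0], "angular": [0, 0, 0]},
    {"gripper": 190, "offset": [0.009, 0, 0], "angular": [0, 0, 0]}
  ]
}}

```text
t: 7.6
eef_pos: [0.5438, -0.0926, 0.1442]
tool_rot: [-0.0, 0.992, 0.127, 0.0]
contact_force: [0.5, -0.0, -0.9]
gripper_width: 0.255
grasp_force: 0.0
```

Emit:
{"api": "drive_tool", "payload": {
  "deltas": [
    {"gripper": 190, "offset": [-0.01, 0, 0], "angular": [0, 0, 0]},
    {"gripper": 190, "offset": [-0.02, 0, -0.02], "angular": [0, 0, 0]},
    {"gripper": 255, "offset": [-0.03, 0, -0.06], "angular": [0, 0, 0]},
    {"gripper": 255, "offset": [-0.03, 0, -0.1], "angular": [0, 0, 0]},
    {"gripper": 255, "offset": [-0.03, 0, -0.12], "angular": [0, 0, 0]}
  ]
}}

```text
t: 8.1
eef_pos: [0.5145, -0.1008, 0.2674]
tool_rot: [0.001, 0.992, 0.127, 0.002]
contact_force: [0.6, 0.5, 0.1]
gripper_width: -0.001
grasp_force: 0.0
```

```bash
python3 - <<'E'
from h import *
s=optics.read_camera('side')
t=optics.read_camera('top')
cv2.imwrite('pics/c5.png',np.hstack([cv2.resize(t[160:300,300:450],(400,373),interpolation=2),cv2.resize(s[210:360,270:450],(400,373),interpolation=2)]))
o=bot.get_obs();print(o['t'],o['eef_pos'],o['contact_force'],o['gripper_width'])
E
```

```text
8.2 [ 0.51536281 -0.1007893   0.26745408] [0.26383813 0.71278454 0.83594903] -0.0008066073065223768
```

View pics/c5.png

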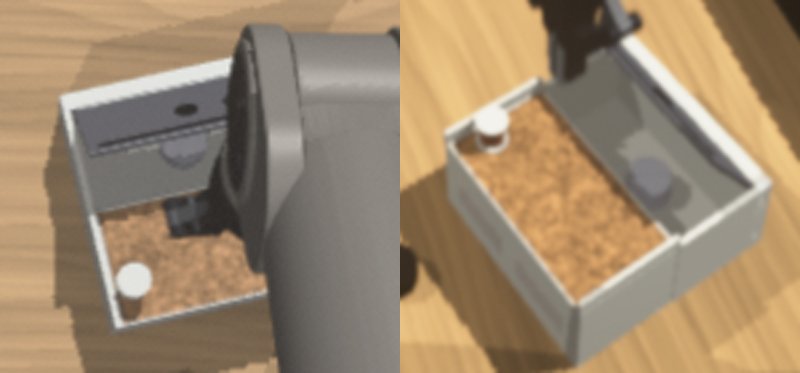

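The tin lies in the compartment at side crop (648,178), and the spool hasn't moved. Next I'll go over the raised cover and press it down.

Emit:
{"api": "drive_tool", "payload": {
  "deltas": [
    {"gripper": 255, "offset": [0.045, -0.003, 0], "angular": [0, 0, 0]},
    {"gripper": 255, "offset": [0.087, -0.0045, 0], "angular": [0, 0, 0]},
    {"gripper": 255, "offset": [0.087, -0.0045, 0.03], "angular": [0, 0, 0]},
    {"gripper": 255, "offset": [0.087, -0.0045, 0.055], "angular": [0, 0, 0]},
    {"gripper": 255, "offset": [0.087, -0.0045, 0.06], "angular": [0, 0, 0]}
  ]
}}

```text
t: 8.7
eef_pos: [0.5948, -0.074, 0.2]
tool_rot: [-0.001, 0.992, 0.127, -0.004]
contact_force: [-4.8, 0.8, 5.2]
gripper_width: 0.003
grasp_force: 3.0
```

Emit:
{"api": "drive_tool", "payload": {
  "deltas": [
    {"gripper": 255, "offset": [0, 0, 0.008], "angular": [0, 0, 0]},
    {"gripper": 255, "offset": [0, 0, 0.016], "angular": [0, 0, 0]},
    {"gripper": 255, "offset": [0, 0, 0.024], "angular": [0, 0, 0]},
    {"gripper": 255, "offset": [0, 0, 0.032], "angular": [0, 0, 0]},
    {"gripper": 255, "offset": [0, 0, 0.04], "angular": [0, 0, 0]}
  ]
}}

```text
t: 9.2
eef_pos: [0.598, -0.0742, 0.1643]
tool_rot: [0.0, 0.992, 0.127, 0.001]
contact_force: [-0.6, -0.8, 4.8]
gripper_width: 0.001
grasp_force: 1.5
```

Emit:
{"api": "drive_tool", "payload": {
  "deltas": [
    {"gripper": 255, "offset": [-0.003, 0, 0.006], "angular": [0, 0, 0]},
    {"gripper": 255, "offset": [-0.006, 0, 0.012], "angular": [0, 0, 0]},
    {"gripper": 255, "offset": [-0.01, 0, 0.018], "angular": [0, 0, 0]},
    {"gripper": 255, "offset": [-0.012, 0, 0.022], "angular": [0, 0, 0]},
    {"gripper": 255, "offset": [-0.012, 0, 0.024], "angular": [0, 0, 0]}
  ]
}}

```text
t: 9.7
eef_pos: [0.5853, -0.0772, 0.1397]
tool_rot: [-0.0, 0.992, 0.127, -0.001]
contact_force: [0.3, -0.2, 2.5]
gripper_width: -0.001
grasp_force: 1.7
```

Emit:
{"api": "drive_tool", "payload": {
  "deltas": [
    {"gripper": 255, "offset": [0, 0, 0.001], "angular": [0, 0, 0]},
    {"gripper": 255, "offset": [0, 0, 0.002], "angular": [0, 0, 0]},
    {"gripper": 255, "offset": [0, 0, 0.003], "angular": [0, 0, 0]},
    {"gripper": 255, "offset": [0, 0, 0.004], "angular": [0, 0, 0]},
    {"gripper": 255, "offset": [0, 0, 0.004], "angular": [0, 0, 0]}
  ]
}}

```text
t: 10.2
eef_pos: [0.5854, -0.0771, 0.136]
tool_rot: [-0.0, 0.992, 0.127, -0.001]
contact_force: [-3.3, 0.3, 3.6]
gripper_width: 0.002
grasp_force: 1.9
```

Emit:
{"api": "drive_tool", "payload": {
  "deltas": [
    {"gripper": 255, "offset": [0, 0, 0.001], "angular": [0, 0, 0]},
    {"gripper": 255, "offset": [0, 0, 0.001], "angular": [0, 0, 0]}
  ]
}}

```text
t: 10.4
eef_pos: [0.5855, -0.0771, 0.1357]
tool_rot: [0.0, 0.992, 0.127, -0.001]
contact_force: [-6.0, 0.9, 10.1]
gripper_width: 0.001
grasp_force: 5.0
```

Emit:
{"api": "drive_tool", "payload": {
  "deltas": [
    {"gripper": 255, "offset": [0, 0, 0.0005], "angular": [0, 0, 0]},
    {"gripper": 255, "offset": [0, 0, 0.0005], "angular": [0, 0, 0]}
  ]
}}

```text
t: 10.6
eef_pos: [0.5855, -0.0771, 0.1355]
tool_rot: [0.0, 0.992, 0.127, -0.001]
contact_force: [-5.6, -0.4, 11.1]
gripper_width: 0.001
grasp_force: 6.4
```

At the stop. I'll release slowly at first, then retreat up and back.

Emit:
{"api": "drive_tool", "payload": {
  "deltas": [
    {"gripper": 255, "offset": [0, 0, -0.004], "angular": [0, 0, 0]},
    {"gripper": 255, "offset": [0, 0, -0.01], "angular": [0, 0, 0]},
    {"gripper": 255, "offset": [0, 0, -0.04], "angular": [0, 0, 0]},
    {"gripper": 255, "offset": [0, 0, -0.09], "angular": [0, 0, 0]},
    {"gripper": 255, "offset": [0, 0, -0.14], "angular": [0, 0, 0]}
  ]
}}

```text
t: 11.1
eef_pos: [0.5858, -0.077, 0.2758]
tool_rot: [-0.0, 0.992, 0.127, -0.0]
contact_force: [1.2, -0.4, 0.1]
gripper_width: 0.0
grasp_force: 0.0
```

Emit:
{"api": "drive_tool", "payload": {
  "deltas": [
    {"gripper": 255, "offset": [-0.15, 0.15, -0.05], "angular": [0, 0, 0]},
    {"gripper": 255, "offset": [-0.15, 0.15, -0.05], "angular": [0, 0, 0]},
    {"gripper": 255, "offset": [-0.15, 0.15, -0.05], "angular": [0, 0, 0]},
    {"gripper": 255, "offset": [-0.15, 0.15, -0.05], "angular": [0, 0, 0]},
    {"gripper": 255, "offset": [-0.15, 0.15, -0.05], "angular": [0, 0, 0]}
  ]
}}

```text
t: 11.6
eef_pos: [0.476, -0.2656, 0.3262]
tool_rot: [0.002, 0.992, 0.123, 0.0]
contact_force: [-0.7, -0.0, 0.3]
gripper_width: 0.003
grasp_force: 0.0
```

```bash
python3 - <<'E'
from h import *
s=optics.read_camera('side')
t=optics.read_camera('top')
cv2.imwrite('pics/c6.png',np.hstack([cv2.resize(t[150:330,130:490],(400,373),interpolation=2),cv2.resize(s[120:430,200:500],(400,373),interpolation=2)]))
o=bot.get_obs();print(o['t'],o['eef_pos'],o['contact_force'])
E
```

```text
11.7 [ 0.47714504 -0.26386203  0.3257691 ] [ 1.10231112 -0.44898024 -1.06872192]
```

View pics/c6.png

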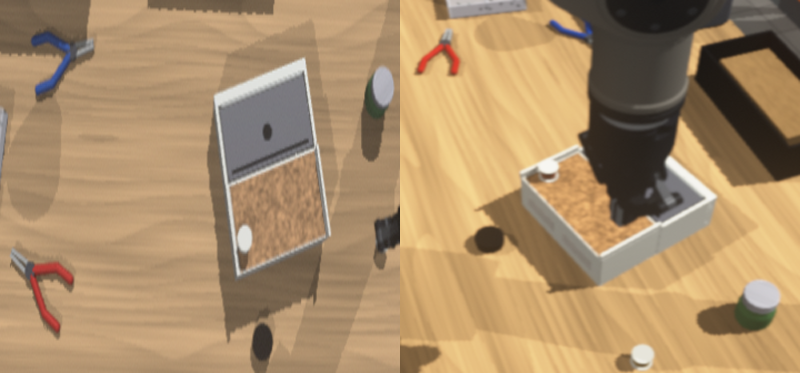

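The cover is shut flush with its disc at crop (267,131). The tin is gone from the shelf, and the spool and the other things are unmoved. Before handing in I'll check that the disc and spool pixels match the start.

```bash
python3 - <<'E'
from h import *
t=optics.read_camera('top'); hsv=cv2.cvtColor(t,cv2.COLOR_BGR2HSV);g=cv2.cvtColor(t,cv2.COLOR_BGR2GRAY)
m=np.zeros(g.shape,np.uint8); m[206:222,362:380]=((hsv[...,1]<70)&(g<70))[206:222,362:380]
c=cv2.moments(m,True); d=(c['m10']/c['m00'],c['m01']/c['m00']); print(d)
if abs(d[0]-370)<1 and abs(d[1]-213.1)<1: print(bot.hand_in())
E
```

```text
(370.075, 213.2)
the job is handed in; nothing more can be done
None
```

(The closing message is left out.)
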